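Rotate battery packs between charger, logger and analyser

TASK

Move the battery packs on by one station: the charged pack with the blue cap goes from the black charger into the orange logger, the flat yellow-capped one from the logger into the light grey analyser, and the red-capped one from the analyser into the charger. A bay takes only one pack, so park one on the black mat meanwhile. Seat every pack flat on the floor of its bay with the cap end at the front, away from the console, tip none over, and leave the small bottle, the solder spool and the braid reel as they stand.

Things in the scene. Friction and masses are not known exactly. Their poses are not given: they have to be found in the camera images.
- pack_blue: Dark grey battery pack, 72 (x) x 42 (y) x 44 mm high, 0.22 kg; blue cap at its -x end, label of that colour on top, four green lamps (charged). Origin at the level of its underside, centre of the 72 x 42 outline, z up. Underside cut away 10 mm high over the last 16 mm at the +x end. Grip its upper half across the 42 mm width. Starts seated in the black charger.
- pack_yellow: Dark grey battery pack, 72 (x) x 42 (y) x 44 mm high, 0.22 kg; yellow cap at its -x end, label of that colour on top, one red lamp (flat). Origin at the level of its underside, centre of the 72 x 42 outline, z up. Underside cut away 10 mm high over the last 16 mm at the +x end. Grip its upper half across the 42 mm width. Starts seated in the orange logger.
- pack_red: Dark grey battery pack, 72 (x) x 42 (y) x 44 mm high, 0.22 kg; red cap at its -x end, label of that colour on top, two green lamps. Origin at the level of its underside, centre of the 72 x 42 outline, z up. Underside cut away 10 mm high over the last 16 mm at the +x end. Grip its upper half across the 42 mm width. Starts seated in the light grey analyser.
- charger: Black battery charger dock with silver fins at its back, green bar and lamps on its console. Fixed. Origin on the bench under the middle of its bay, +x from the bay to the console, z up. Base 112 mm wide (y), x = -60 to +116 mm, 30 mm high: its top is the bay floor. The sloping console starts 55 mm behind the origin, at most 80 mm high. The bay is described at the analyser.
- analyser: Light grey battery analyser dock: dark screen, black knob, blue key. Frame and shape as the charger. All three bays: floor 30 mm above the bench, 80 x 50 mm (4 mm play each side of a pack); guides upright for 8 mm, then flared out to 46 mm above the bench; long sides open over the middle 44 mm for fingers. More at the logger.
- logger: Orange field data logger dock: black rubber corners, small pale display. Frame, shape and bay as the charger and analyser. In every bay a black contact step 8 mm high, from x = 27 mm to the console end, fits under the cut-away end of a pack: a pack goes fully down only with its x along the dock's x, cap end away from the console.
- mat: Black rubber mat, 130 mm (x) by 110 mm (y), 4 mm thick, fixed and empty: a free place to park a pack. Origin under its centre, on the bench.
- glue_bottle: Bystander: small black bottle with orange label and yellow cap, 29 mm across, 61 mm high, loose, standing. Origin under its centre.
- solder_spool: Bystander: spool of solder wire with pale grey flanges, 53 mm across, 58 mm high, loose, standing on end. Origin under its centre.
- wick_reel: Bystander: reel of desoldering braid, salmon-coloured ring with a blue hub, 38 mm across, 11 mm high, loose, lying flat. Origin under its centre.
Not all that is in view belongs to the job. What is shaped like the pack_red but purple or turquoise is not meant.

How it is judged:
By the outcome, as a careful person would: the job done as asked, in the order asked, and still so for the second after the job is handed in, with the robot touching nothing.
It also fails if it takes over 109 s, if anything falls off the work surface, if the arm or the gripper's body presses on something with over 40 N, if the wrist force passes 120 N, or if a joint passes its speed limit or range.

ROBOT

A 6-joint arm with a two-finger parallel gripper is mounted at the origin on a cart in front of the work surface, level with it; the furniture and walls round the work are solid. World frame = base frame: x ahead of the robot, y to its left, z up, the work surface at z = 0. Lengths are in m, angles in degrees, forces in N, time in s.
With the tool pointing down it reaches from about 0.425 to 0.925 m from the base axis. Payload 12.5 kg.
Tool frame: the origin (TCP) lies midway between the tips of the shut fingers; the grasp point (between the pads) lies pinch_z behind it (pinch_z is the distance from the TCP to the grasp point, in m); z points along the fingers, y is the line along which they close (so a half turn about z gives the same grasp; the last joint's range is limited). The gripper opens to 85 mm and grips with 20 to 120 N. Pads are 22 mm wide; open, the fingers measure 114 mm over their backs; the gripper's body (76 mm by 85 mm) begins 54 mm behind the grasp point. The pads swing forward as they close: fully open they stand 13 mm farther back than shut.
Start: joints at [60.241, 28.126, 89.318, -0, 62.55, -6.05], TCP at [0.251, 0.572, 0.231] pointing down, gripper open.
Joint ranges: [-177.58, 177.58], [-47.91, 125.51], [2.72, 160], [-65.01, 245.01], [3.68, 167.84], [-153.87, 153.87]. Speed limits (degrees/s): [127.2, 127.2, 159.86, 180, 180, 180].

INTERFACE

Orientations are given as a 3x3 rotation matrix whose columns are the frame's x, y, z axes.
In Python, from station import * gives the robot as it stands.
- The arm moves only by the shell command python3 -m handwheel 'ROWS' [FORCE]. ROWS is JSON, a list that holds one entry, the list of rows, each a list of 7 numbers: the shift along the tool's x, y, z scaled (see below), then the turn, a rotation vector about the tool's x, y, z scaled (see below), then the opening, from 0 (shut) to 1 (fully open). In form: [[[dx, dy, dz, ax, ay, az, claw], ...]]. A call has 1 to 8 rows; each row is the pose to reach, as a shift and turn from the pose commanded when the call began, along the tool's axes at that moment; what a row does not reach only later rows make up. The controller multiplies each number of a shift by 1000 mm and each number of a turn by 1.5 rad. A row lasts 1/8 s, in which the tool goes at most 62.5 mm and 10.7 degrees, less where a joint would pass 70% of its speed; a pose out of reach is approached as far as the arm can. A call with a number of a shift or a turn outside -1 to 1 is refused whole. A call with a gripper value outside its range is refused whole. The fingers move at their own pace and stop on an object; FORCE is the grip in N (left out, the last holds). Time passes only in rows, so rows that repeat a pose let the fingers close. It gives the time, the measured TCP pose, the force, the opening and the grip force at its end, in the units of the state.
- get_state(): the state, without advancing time (a new reading comes with each control period).
- capture(name): name is "side" or "top"; returns a dict with "pixels" (480x640x3 uint8, red, green, blue), "fx", "fy", "cx", "cy" (pixels), "R" (3x3) and "t" (3): a world point X has camera coordinates R X + t. Camera axes: x right, y down, z forward; pixel columns grow to the right and rows downward; lengths in m; the calibration is good to about 2 mm. A picture is of the moment at which its call begins. There is no depth.
- sign_off(): hands the job in; it is judged then, once.
Trained networks look in a picture, given as the dict that the camera call returned (one of the last four; its "shot" number tells which), for a name from the list of things; names that differ only in an ending like _2 or _b are one class to them, and where a whole thing is asked for, a point or a joint stands for the part that bears it (a point fixed in the world has none). Each returns a list of dicts, best first, with "conf" (0 to 1); they miss things now and then, are a little off and sometimes report something else, mostly with a low value. They report only what shows in the picture. A call takes as long as a camera call. They do not tell look-alikes from the thing itself.
- spot_in(name, picture): "point" ([column, row] as shares, 0 to 1, of the picture: columns of its width, rows of its height, amid what is visible of it).
- silhouettes(name, picture): "mask" (480x640 bool, what is visible of it) and "point" ([column, row] as shares, 0 to 1, of the picture: columns of its width, rows of its height, amid what is visible of it).
The state is a dict: "t": time; "qpos": joint angles; "qd": joint speeds; "effort": joint torques, N m; "position": TCP position; "tcp_rot": TCP orientation; "force": force on the tool from outside, world axes, zero at the start; "wrist_torque": the same for the moment, N m; "grip_width": finger opening in m; "finger_force": force on a finger pad.
Only numpy, scipy, OpenCV 4.12 (cv2) and the standard library are available. Lean on these libraries where they do the work, as an engineer would, in place of code of your own. Each camera call takes 0.05 s, during which the arm holds its last target. There are 200 camera calls.

## Working session

There is one attempt and no reset: what is moved stays moved. The work goes in short steps, Python scripts to look and compute and a shell command to move; the robot and the scene stay as the last step left them, time stands still between calls to the robot, and variables do not carry over. Pictures are saved under pics/ and viewed, at most 14 in all, crops included, and the job is handed in when it is done.

```bash
ls; mkdir -p pics; python3 - <<'E'
from station import *
import cv2,numpy as np
s=get_state();print(s)
for n in("side","top"):
    p=capture(n);cv2.imwrite(f"pics/{n}0.png",p["pixels"][:,:,::-1]);print(n,p["fx"],p["fy"],p["cx"],p["cy"],np.round(p["R"],4).tolist(),np.round(p["t"],4).tolist())
    for k in "pack_blue pack_yellow pack_red charger analyser logger mat glue_bottle solder_spool wick_reel".split():
        print(k,[(round(d["conf"],2),round(d["point"][0]*640),round(d["point"][1]*480)) for d in spot_in(k,p)][:4])
E
```

```text
pics
{'t': 0.0, 'qpos': array([ 6.02401118e+01,  2.81659615e+01,  8.93532595e+01, -7.58064780e-04,
        6.25483020e+01, -6.05075702e+00]), 'qd': array([-0.02021199, -0.04028372, -0.12712564, -0.04282468,  0.03417956,
       -0.02609528]), 'effort': array([-1.79067061e-03, -6.18441224e+01, -2.61582398e+01, -1.53441270e-04,
        4.14555529e-03, -6.95646258e-05]), 'position': array([0.25117063, 0.57204027, 0.23068923]), 'tcp_rot': array([[-9.15600947e-01,  4.02087771e-01, -5.74774989e-04],
       [ 4.02088166e-01,  9.15600376e-01, -1.02889871e-03],
       [ 1.12556606e-04, -1.17317086e-03, -9.99999306e-01]]), 'force': array([-0.18976465, -0.03890521,  0.19912596]), 'wrist_torque': array([0.02620064, 0.04165666, 0.00249317]), 'finger_force': 0.0, 'grip_width': 0.0853511114517752}
side 614.3092615129858 614.3092615129858 319.19968421246097 234.63780256318998 [[0.8922, -0.4516, -0.0063], [-0.2365, -0.4553, -0.8584], [0.3848, 0.7673, -0.513]] [-0.4654, 0.1331, 1.7765]
pack_blue [(0.83, 349, 236)]
pack_yellow [(0.72, 265, 187), (0.53, 274, 241)]
pack_red [(0.83, 443, 304), (0.67, 361, 287), (0.66, 285, 261)]
charger [(0.77, 368, 244)]
analyser [(0.92, 378, 300), (0.33, 249, 216)]
logger [(0.25, 278, 238)]
mat [(0.61, 303, 219)]
glue_bottle [(0.48, 275, 238)]
solder_spool [(0.56, 249, 215), (0.18, 367, 244)]
wick_reel [(0.41, 314, 282)]
top 572.679432801675 572.679432801675 314.3452463008048 235.66438082058798 [[0.0119, -0.9999, 0.0108], [-0.9942, -0.013, -0.1064], [0.1066, -0.0094, -0.9943]] [-0.0657, 0.494, 1.3478]
pack_blue [(0.85, 340, 202)]
pack_yellow [(0.6, 141, 241)]
pack_red [(0.95, 333, 292), (0.87, 495, 182), (0.85, 443, 252)]
charger [(0.69, 337, 185), (0.57, 443, 249)]
analyser [(0.38, 339, 203)]
logger [(0.84, 149, 224)]
mat [(0.82, 234, 221), (0.24, 141, 243)]
glue_bottle [(0.61, 284, 287), (0.57, 143, 242)]
solder_spool [(0.86, 202, 294)]
wick_reel [(0.59, 374, 282)]
```

View pics/top0.png

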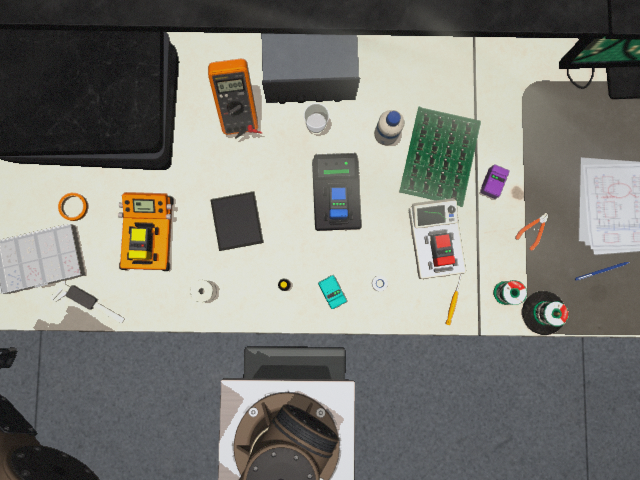

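View pics/side0.png

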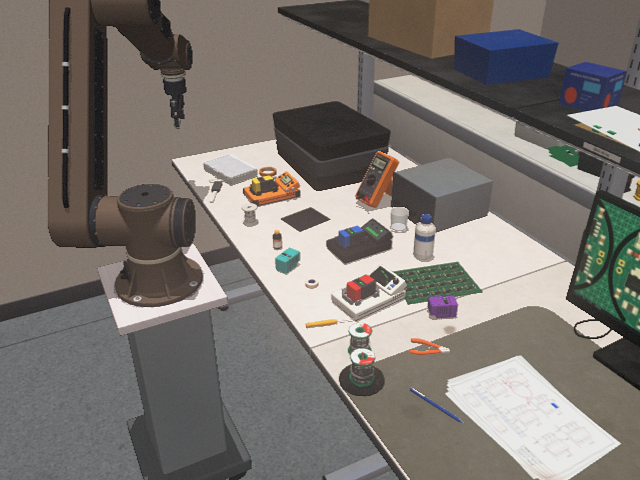

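Top view: blue pack (339,203) in the charger, yellow (141,243) in the logger, red (443,252) in the analyser, and the mat at (237,221). Could be taken for a pack: turquoise block (333,292) and purple block (495,182). Neither is meant, since the real packs sit in docks. Bystanders are the bottle (284,285), spool (204,292) and reel (379,283). Next I'll check my choice in one close crop sheet.

```bash
cat > h.py <<'E'
from station import *
import cv2,numpy as np
def proj(p,X): 
    c=np.atleast_2d(X)@np.array(p["R"]).T+p["t"]; return np.c_[p["fx"]*c[:,0]/c[:,2]+p["cx"],p["fy"]*c[:,1]/c[:,2]+p["cy"]]
def PM(p): return np.array([[p["fx"],0,p["cx"]],[0,p["fy"],p["cy"]],[0,0,1]])@np.c_[p["R"],p["t"]]
def tri(p,q,a,b):
    X=cv2.triangulatePoints(PM(p),PM(q),np.array(a,float).reshape(2,1),np.array(b,float).reshape(2,1)); return (X[:3]/X[3]).ravel()
def onz(p,uv,z):
    R=np.array(p["R"]);d=R.T@np.array([(uv[0]-p["cx"])/p["fx"],(uv[1]-p["cy"])/p["fy"],1]);c=-R.T@p["t"];return c+d*(z-c[2])/d[2]
E
python3 - <<'E'
from h import *
rows=[]
for n,cs in(("top",[(145,232),(337,192),(438,240)]),("side",[(270,187),(358,238),(370,290)])):
    im=cv2.imread(f"pics/{n}0.png")
    rows.append(np.hstack([cv2.resize(im[y-45:y+45,x-40:x+40],(264,297),interpolation=cv2.INTER_CUBIC) for x,y in cs]))
cv2.imwrite("pics/crops.png",np.vstack(rows))
E
```

```text
(no output)
```

View pics/crops.png

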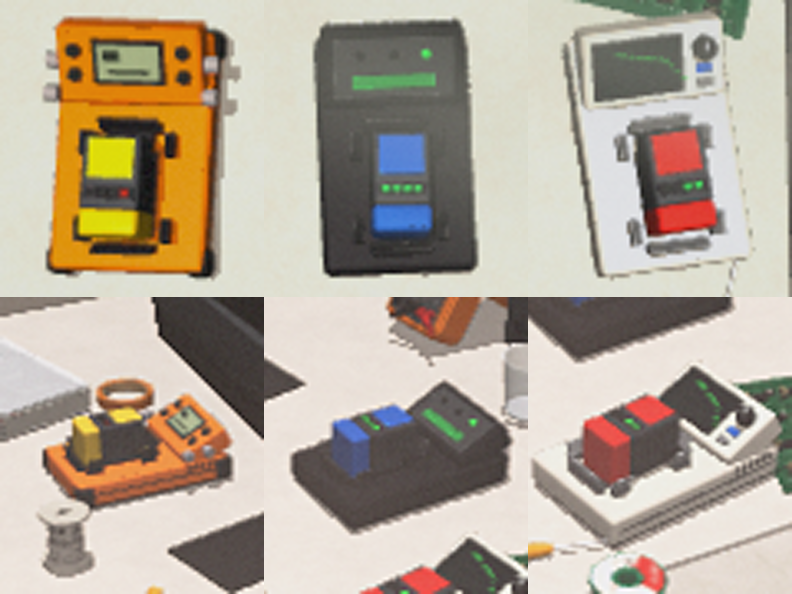

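The crops confirm the three packs by cap colour, lamps and dock. I'll fit their poses from both views and overlay the result on the docks.

```bash
cat > fit.py <<'E'
from h import *
from scipy.optimize import minimize
HUE={"blue":(105,125),"yellow":(24,34),"red":(0,8)}
def cmask(p,c,uv,r=45):
    hsv=cv2.cvtColor(p["pixels"],cv2.COLOR_RGB2HSV);lo,hi=HUE[c]
    m=cv2.inRange(hsv,(lo,130,70),(hi,255,255))
    if c=="red": m|=cv2.inRange(hsv,(172,130,70),(180,255,255))
    w=np.zeros_like(m);u,v=map(int,uv);w[v-r:v+r,u-r:u+r]=1;m=m*w
    n,l,st,_=cv2.connectedComponentsWithStats(m);k=np.zeros_like(m)
    for i in range(1,n):
        if st[i,4]>=25:k[l==i]=255
    return k
def T(q,X):
    c,s=np.cos(q[3]),np.sin(q[3]);return np.array(X,float)@np.array([[c,s,0],[-s,c,0],[0,0,1]])+q[:3]
def box(x0,x1,y,z0,z1): return [[x,s*y,z] for x in(x0,x1) for s in(-1,1) for z in(z0,z1)]
def render(p,q,sh,u0,S=4,n=90):
    im=np.zeros((n*S,n*S),np.uint8);Lc,a,b,w=sh
    for P in(box(-.036,-.036+Lc,.021,.012,.044),box(a,b,w,.044,.0441)):
        uv=(proj(p,T(q,P))-u0+.5)*S
        cv2.fillConvexPoly(im,cv2.convexHull(np.round(uv*16).astype(np.int32)),255,shift=4)
    return cv2.resize(im,(n,n),interpolation=cv2.INTER_AREA)/255.
def fit(obs,q0s,sh0,free=True):
    # obs: per pack list of (picture,mask)
    crops=[[(p,np.array(np.argwhere(m).mean(0)[::-1].astype(int)-45),m) for p,m in o] for o in obs]
    def cost1(q,sh,cr):
        e=0
        for p,u0,m in cr:
            g=m[u0[1]:u0[1]+90,u0[0]:u0[0]+90]/255.;e+=np.abs(render(p,q,sh,u0)-g).sum()/g.sum()
        return e
    K=np.array([.004,.004,.004,.05]);qs=[np.array(q) for q in q0s];sh=np.array(sh0)
    for it in range(4):
        for i,cr in enumerate(crops):
            r=minimize(lambda d:cost1(qs[i]+d*K,sh,cr),np.zeros(4),method="Nelder-Mead",options=dict(initial_simplex=np.vstack([np.zeros(4),np.eye(4)])/(1 if it<2 else 3),maxiter=150));qs[i]=qs[i]+r.x*K
        if free:
            r=minimize(lambda d:sum(cost1(qs[i],sh+d*.002,c) for i,c in enumerate(crops)),np.zeros(4),method="Nelder-Mead",options=dict(initial_simplex=np.vstack([np.zeros(4),np.eye(4)]),maxiter=120));sh=sh+r.x*.002
    return qs,sh,[cost1(qs[i],sh,c) for i,c in enumerate(crops)]
E
cat > m1.py <<'E'
from fit import *
import pickle
t,s=capture("top"),capture("side");names=["blue","yellow","red"]
ut=[(339,203),(141,243),(443,252)];us=[(358,236),(268,186),(361,287)]
obs=[[(t,cmask(t,c,a,30)),(s,cmask(s,c,b,26))] for c,a,b in zip(names,ut,us)]
print([[int((m>0).sum()) for _,m in o] for o in obs])
q0=[np.r_[onz(t,a,.06)[:2],.03,y] for a,y in zip(ut,(0,-.05,.15))]
qs,sh,e=fit(obs,q0,[.018,-.002,.03,.017])
for n,q,x in zip(names,qs,e):print(n,np.round(q[:3]*1000,1),"yaw",round(np.degrees(q[3]),1),"err",round(x,3))
print("shared",sh);pickle.dump((qs,sh),open("qs.pkl","wb"))
out=[]
for p,us_ in((t,ut),(s,us)):
    row=[]
    for q,(u,v) in zip(qs,us_):
        y0,x0=v-50,u-40;S=3.3
        im=cv2.resize(p["pixels"][y0:y0+90,x0:x0+80,::-1],(264,297),interpolation=cv2.INTER_CUBIC)
        g=q.copy();g[2]=0
        for P in([[-.06,-.056,.03],[-.06,.056,.03],[.055,.056,.03],[.055,-.056,.03]],[[-.06,-.056,0],[-.06,.056,0],[.116,.056,0],[.116,-.056,0]],[[-.036,-.021,.074],[-.036,.021,.074],[.036,.021,.074],[.036,-.021,.074]]):
            cv2.polylines(im,[np.round(((proj(p,T(g,P))-[x0,y0]+.5)*S)*16).astype(np.int32)],True,(255,0,255),1,cv2.LINE_AA,4)
        row.append(im)
    out.append(np.hstack(row))
cv2.imwrite("pics/ov.png",np.vstack(out))
for n,h in(("mat",.004),("glue_bottle",.061),("solder_spool",.058),("wick_reel",.011)):
    d=silhouettes(n,t)[0];m=cv2.minAreaRect(np.argwhere(d["mask"])[:,::-1].astype(np.float32));print(n,d["conf"],m,np.round(onz(t,m[0],h/2)*1000))
E
python3 m1.py
```

```text
[[299, 76], [322, 0], [333, 197]]fit.py:24: RuntimeWarning: Mean of empty slice.
  crops=[[(p,np.array(np.argwhere(m).mean(0)[::-1].astype(int)-45),m) for p,m in o] for o in obs]
  ret = um.true_divide(
fit.py:24: RuntimeWarning: invalid value encountered in cast
  crops=[[(p,np.array(np.argwhere(m).mean(0)[::-1].astype(int)-45),m) for p,m in o] for o in obs]
fit.py:28: RuntimeWarning: overflow encountered in scalar add
  g=m[u0[1]:u0[1]+90,u0[0]:u0[0]+90]/255.;e+=np.abs(render(p,q,sh,u0)-g).sum()/g.sum()
fit.py:20: RuntimeWarning: invalid value encountered in cast
  cv2.fillConvexPoly(im,cv2.convexHull(np.round(uv*16).astype(np.int32)),255,shift=4)
Traceback (most recent call last):
  File "m1.py", line 8, in <module>
    qs,sh,e=fit(obs,q0,[.018,-.002,.03,.017])
            ~~~^^^^^^^^^^^^^^^^^^^^^^^^^^^^^^
  File "fit.py", line 33, in fit
    r=minimize(lambda d:cost1(qs[i]+d*K,sh,cr),np.zeros(4),method="Nelder-Mead",options=dict(initial_simplex=np.vstack([np.zeros(4),np.eye(4)])/(1 if it<2 else 3),maxiter=150));qs[i]=qs[i]+r.x*K
  File "fit.py", line 33, in <lambda>
    r=minimize(lambda d:cost1(qs[i]+d*K,sh,cr),np.zeros(4),method="Nelder-Mead",options=dict(initial_simplex=np.vstack([np.zeros(4),np.eye(4)])/(1 if it<2 else 3),maxiter=150));qs[i]=qs[i]+r.x*K
                        ~~~~~^^^^^^^^^^^^^^^^^
  File "fit.py", line 28, in cost1
    g=m[u0[1]:u0[1]+90,u0[0]:u0[0]+90]/255.;e+=np.abs(render(p,q,sh,u0)-g).sum()/g.sum()
                                                      ~~~~~~~~~~~~~~~~~^~
ValueError: operands could not be broadcast together with shapes (90,90) (0,0)
```

```bash
python3 - <<'E'
import cv2
h=cv2.cvtColor(cv2.imread("pics/side0.png"),cv2.COLOR_BGR2HSV)
# crop (264,297)->x0=230,y0=142 ; 318,193 ; 330,245 scale 3.3
for n,x,y in[("yc",84,148),("yctop",90,125),("ylab",125,118),("orange",60,165),("bcap",350-264,148),("blab",393-264,117),("rcap",605-528,160),("rtop",618-528,120)]:
    o={"y":(230,142),"o":(230,142),"b":(318,193),"r":(330,245)}[n[0]];u,v=int(o[0]+x/3.3),int(o[1]+y/3.3);print(n,u,v,h[v,u],h[v,u+2],h[v+2,u])
E
```

```text
yc 255 186 [ 20 139 138] [ 19 145 160] [ 19 144 135]
yctop 257 179 [ 21 165 219] [158  12  86] [ 25 170 241]
ylab 267 177 [ 26 169 240] [ 25 173 240] [ 26 169 244]
orange 248 192 [ 13 178 242] [ 12 176 229] [  9 168 197]
bcap 344 237 [118  79 119] [115  96 128] [117  71 115]
blab 357 228 [111 152 207] [111 158 208] [112 153 210]
rcap 353 293 [  2 125 137] [  2 132 147] [  1 119 137]
rtop 357 281 [ 9 39 86] [ 6 40 89] [165   5  98]
```

```bash
sed -i 's/"blue":(105,125),"yellow":(24,34)/"blue":(103,124),"yellow":(18,34)/; s/130,70/65,70/g' fit.py
sed -i 's/(358,236),(268,186),(361,287)/(353,236),(265,186),(361,287)/; s/cmask(s,c,b,26)/cmask(s,c,b,24)/' m1.py; python3 m1.py
```

```text
[[353, 170], [1474, 150], [378, 324]]
blue [ 573.6 -114.4   29.8] yaw 0.9 err 0.42
yellow [471.9 348.2  29. ] yaw -0.2 err 0.932
red [ 465.3 -359.7   29. ] yaw 9.2 err 0.32
shared [0.01722382 0.00259772 0.03156791 0.01630259]
mat 0.67 ((236.32693481445312, 220.63462829589844), (53.93193817138672, 45.89117431640625), 78.69007110595703) [532. 132.   2.]
glue_bottle 0.53 ((283.5000305175781, 284.5000305175781), (12.727920532226562, 12.727922439575195), 45.0) [377.  12.  30.]
solder_spool 0.55 ((203.0, 290.5), (21.0, 26.0), 90.0) [361. 202.  29.]
wick_reel 0.74 ((379.0, 282.5), (13.0, 14.0), 90.0) [ 385. -218.    6.]
```

View pics/ov.png

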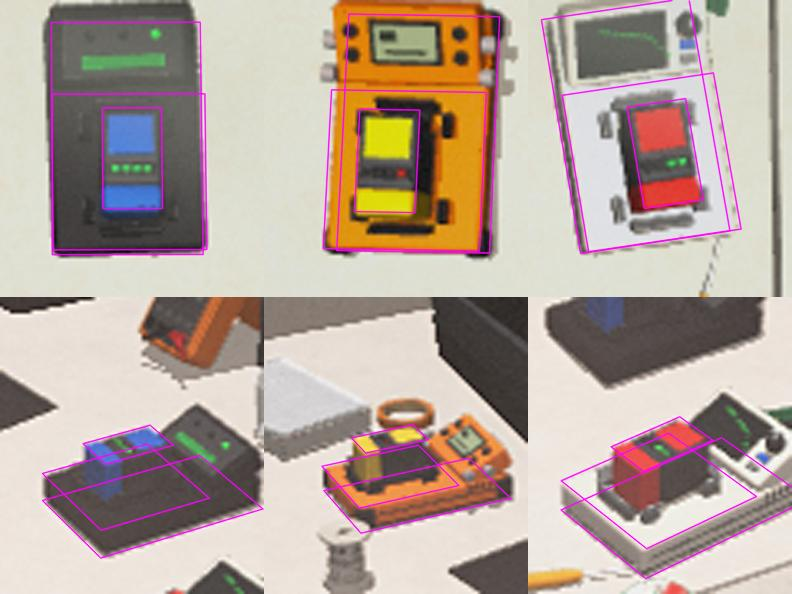

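The side view confirms bay-floor height at about 29–30 mm. The yellow colour mask leaked onto the orange dock, so that fit is bad. I'll tighten it and fit the dock outlines by edges in each view.

```bash
sed -i 's/^def cmask(p,c,uv,r=45):/def cmask(p,c,uv,r=45,smin=65):/; s/    m=cv2.inRange(hsv,(lo,65,70)/    if smin>100 and c=="yellow": lo=25\n    m=cv2.inRange(hsv,(lo,smin,70)/' fit.py
sed -i 's/cmask(t,c,a,30)/cmask(t,c,a,30,110)/' m1.py
cat > m2.py <<'E'
from fit import *
import pickle
from scipy.ndimage import map_coordinates
t,s=capture("top"),capture("side");qs,sh=pickle.load(open("qs.pkl","rb"))
def gradfield(p):
    im=cv2.GaussianBlur(p["pixels"],(0,0),.8).astype(np.float32)
    gx=np.stack([cv2.Sobel(im[...,i],cv2.CV_32F,1,0) for i in range(3)]);gy=np.stack([cv2.Sobel(im[...,i],cv2.CV_32F,0,1) for i in range(3)])
    return gx,gy
L=np.linspace(0,1,60)[:,None]
def edges():
    E=[]
    for z in(0,.03):
        E+=[([-.06,-.056,z],[-.06,.056,z])]+[([-.06,y,z],[.116 if z==0 else .05,y,z]) for y in(-.056,.056)]
    return E
def score(p,G,q):
    sc=[]
    for a,b in edges():
        uv=proj(p,T(q,np.array(a)+L*(np.array(b)-np.array(a))));d=uv[-1]-uv[0];n=np.array([-d[1],d[0]])/np.hypot(*d)
        g=sum((n[0]*map_coordinates(G[0][i],uv.T[::-1],order=1)+n[1]*map_coordinates(G[1][i],uv.T[::-1],order=1))**2 for i in range(3))**.5
        sc.append(np.minimum(g,250).mean())
    return sum(sc)
Gt,Gs=gradfield(t),gradfield(s)
for n,q in zip(["charger","logger","analyser"],qs):
    q=np.r_[q[:2],0,q[3]]
    if n=="logger":q[3]=-.06
    for lab,f in(("top",lambda q:score(t,Gt,q)),("side",lambda q:score(s,Gs,q)),("both",lambda q:score(s,Gs,q)+score(t,Gt,q))):
        best=max(((f(q+[dx,dy,0,da]),dx,dy,da) for dx in np.arange(-.009,.0091,.0015) for dy in np.arange(-.009,.0091,.0015) for da in np.radians(np.arange(-4,4.1,1))))
        b=q+[best[1],best[2],0,best[3]]
        r=minimize(lambda d:-f(b+d*[.001,.001,0,.01]),np.zeros(4),method="Nelder-Mead",options=dict(initial_simplex=np.vstack([np.zeros(4),np.eye(4)])));b=b+r.x*[.001,.001,0,.01]
        print(n,lab,np.round(b[:2]*1000,1),round(np.degrees(b[3]),2),round(-r.fun))
E
python3 m1.py; python3 m2.py
```

```text
[[328, 170], [309, 149], [346, 324]]
blue [ 574.1 -114.7   29.6] yaw 1.5 err 0.459
yellow [471.9 348.7  29. ] yaw -0.3 err 0.432
red [ 465.5 -359.5   28.7] yaw 9.6 err 0.321
shared [0.01642138 0.00212122 0.03076421 0.01624511]
mat 0.66 ((236.41380310058594, 220.53448486328125), (53.497825622558594, 47.08828353881836), 79.50852966308594) [532. 131.   2.]
charger top [ 572.6 -113.2] 2.53 1500
charger side [ 571.4 -117.8] 2.71 767
charger both [ 572.1 -115. ] 3.57 2259
logger top [468.8 341.8] -0.74 1335
logger side [472.  342.5] 5.11 1201
logger both [467.9 341.9] -0.5 2511
analyser top [ 465.4 -360.9] 8.39 1008
analyser side [ 464.5 -360.1] 9.92 1222
analyser both [ 465.4 -360.9] 8.56 2217Traceback (most recent call last):
  File "m1.py", line 24, in <module>
    d=silhouettes(n,t)[0];m=cv2.minAreaRect(np.argwhere(d["mask"])[:,::-1].astype(np.float32));print(n,d["conf"],m,np.round(onz(t,m[0],h/2)*1000))
      ~~~~~~~~~~~~~~~~^^^
IndexError: list index out of range
```

View pics/ov.png

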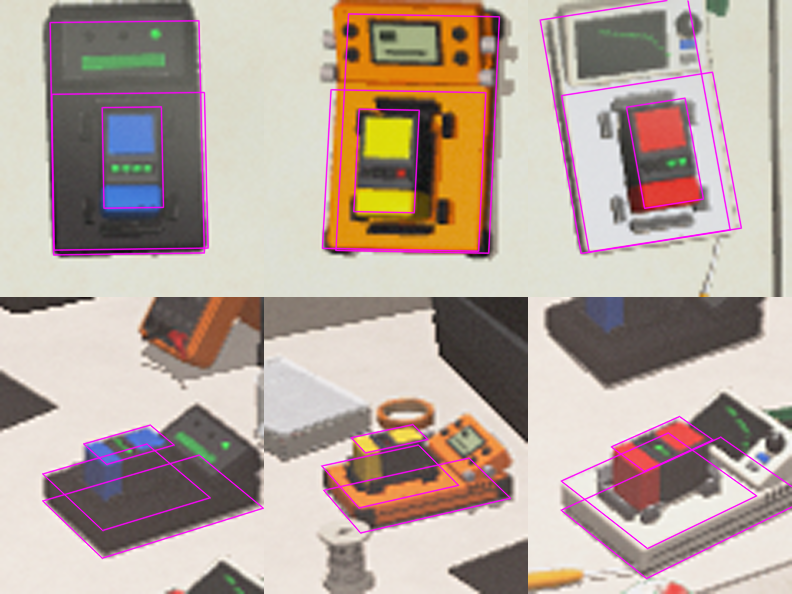

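Poses, taken from the pack fits and dock edges: logger (471,348) yaw −0.4°, charger (573,−115) yaw 2°, analyser (465,−360) yaw 9.2°, mat (532,131). Plan: yellow to mat, blue to logger, red to charger, then yellow to analyser.

```bash
cat > rel.py <<'E'
import sys,json,numpy as np,station
from station import get_state
def rel(x,y,z,yaw):  # z of the grasp point; tool y along dock +y, tool down
    s=get_state();R=np.array(s["tcp_rot"]);p=np.array(s["position"])
    pz=getattr(station,"pinch_z",None);pz=.0 if pz is None else pz
    a=np.radians(yaw+90);yy=np.array([np.cos(a),np.sin(a),0])
    if yy@R[:,1]<0:yy=-yy
    zz=np.array([0,0,-1.]);Rt=np.c_[np.cross(yy,zz),yy,zz]
    d=R.T@(np.array([x,y,z-pz])-p)
    from scipy.spatial.transform import Rotation as Ro
    w=Ro.from_matrix(R.T@Rt).as_rotvec()/1.5
    print([round(float(v),4) for v in d],[round(float(v),4) for v in w],"t",round(s["t"],2),"tcp",np.round(p*1000,1),"gw",round(s["grip_width"]*1000,1))
if __name__=="__main__":
    print("pinch_z",getattr(station,"pinch_z",None))
    for g in sys.argv[1:]: rel(*map(float,g.split(",")))
E
python3 rel.py .471,.348,.16,-.4 .471,.348,.063,-.4; python3 -c "import station;print([n for n in dir(station) if n[0]!='_'])"
```

```text
pinch_z 0.0187
[-0.2913, -0.117, 0.09] [0.0, 0.0, -0.2712] t 1.8 tcp [251.3 572.3 231.3] gw 85.3
[-0.2913, -0.117, 0.187] [0.0, 0.0, -0.2712] t 1.8 tcp [251.3 572.3 231.3] gw 85.3
['PlanningError', 'capture', 'get_state', 'pinch_z', 'sign_off', 'silhouettes', 'spot_in']
```

```bash
python3 -m handwheel '[[[-0.291,-0.117,0.05,0,0,-0.271,1],[-0.291,-0.117,0.05,0,0,-0.271,1],[-0.291,-0.117,0.05,0,0,-0.271,1],[-0.291,-0.117,0.05,0,0,-0.271,1],[-0.291,-0.117,0.05,0,0,-0.271,1],[-0.291,-0.117,0.09,0,0,-0.271,1],[-0.291,-0.117,0.09,0,0,-0.271,1],[-0.291,-0.117,0.09,0,0,-0.271,1]]]' 50; python3 rel.py .471,.348,.063,-.4; python3 - <<'E'
from h import *
p=capture("side");q=capture("top")
im=np.hstack([cv2.resize(a["pixels"][y-60:y+60,x-50:x+50,::-1],(400,480),interpolation=cv2.INTER_CUBIC) for a,x,y in((p,270,170),(q,145,230))])
cv2.imwrite("pics/hov1.png",im)
E
```

```text
t: 2.8
position: [0.4706, 0.3489, 0.1424]
tcp_rot: [[-1.0, 0.007, 0.001], [0.007, 1.0, 0.001], [-0.001, 0.001, -1.0]]
force: [0.5, 0.1, 0.1]
grip_width: 0.0852
finger_force: 0.0
pinch_z 0.0187
[-0.0003, -0.001, 0.0981] [0.0003, 0.0005, 0.0002] t 2.8 tcp [470.6 348.9 142.4] gw 85.2
```

View pics/hov1.png

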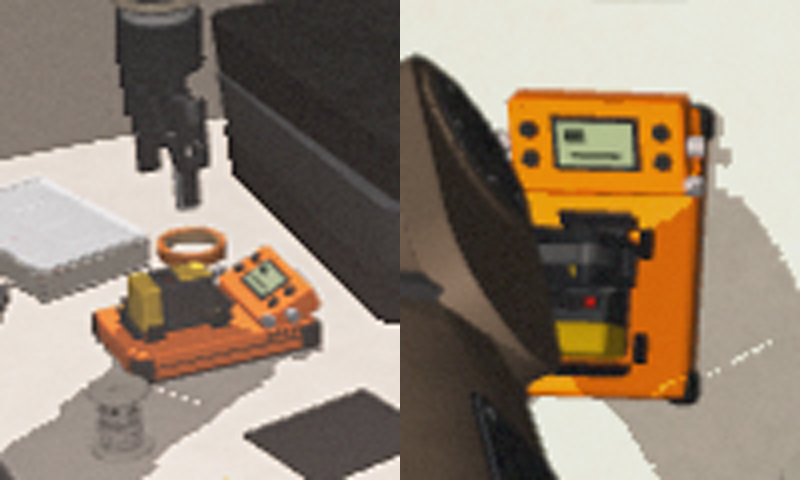

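The side view shows the open gripper centred over the yellow pack at about (185,200) in the crop, and the top view agrees. I'll descend and grip.

```bash
python3 -m handwheel '[[[0,-0.001,0.05,0,0,0,1],[0,-0.001,0.08,0,0,0,1],[0,-0.001,0.098,0,0,0,1],[0,-0.001,0.098,0,0,0,1],[0,-0.001,0.098,0,0,0,0],[0,-0.001,0.098,0,0,0,0],[0,-0.001,0.098,0,0,0,0],[0,-0.001,0.098,0,0,0,0]]]' 50;  python3 -m handwheel '[[[0,0,0,0,0,0,0],[0,0,0,0,0,0,0],[0,0,0,0,0,0,0]]]'
```

```text
t: 3.9
position: [0.4711, 0.3474, 0.0445]
tcp_rot: [[-1.0, 0.007, 0.002], [0.007, 1.0, 0.001], [-0.002, 0.001, -1.0]]
force: [-1.5, -0.1, 6.0]
grip_width: 0.0413
finger_force: 51.1
t: 4.28
position: [0.4711, 0.3474, 0.0445]
tcp_rot: [[-1.0, 0.007, 0.002], [0.007, 1.0, 0.001], [-0.002, 0.001, -1.0]]
force: [-0.9, 0.2, 6.4]
grip_width: 0.0413
finger_force: 51.1
```

```bash
python3 -m handwheel '[[[0,0,-0.02,0,0,0,0],[0,0,-0.06,0,0,0,0],[0,0,-0.12,0,0,0,0],[0,0,-0.12,0,0,0,0],[0,0,-0.12,0,0,0,0]]]';  python3 rel.py .532,.131,.155,-.4 .532,.131,.038,-.4
```

```text
t: 4.9
position: [0.4702, 0.3469, 0.1629]
tcp_rot: [[-1.0, 0.007, -0.0], [0.007, 1.0, -0.0], [0.0, -0.0, -1.0]]
force: [0.4, 0.2, -3.4]
grip_width: 0.0412
finger_force: 51.4
pinch_z 0.0187
[-0.0634, -0.2154, 0.0266] [-0.0001, -0.0003, -0.0002] t 4.9 tcp [470.2 346.9 162.9] gw 41.2
[-0.0634, -0.2154, 0.1436] [-0.0001, -0.0003, -0.0002] t 4.9 tcp [470.2 346.9 162.9] gw 41.2
```

```bash
python3 -m handwheel '[[[-0.063,-0.215,0.0,0,0,0,0],[-0.063,-0.215,0.0,0,0,0,0],[-0.063,-0.215,0.0,0,0,0,0],[-0.063,-0.215,0.0,0,0,0,0],[-0.063,-0.215,0.08,0,0,0,0],[-0.063,-0.215,0.125,0,0,0,0],[-0.063,-0.215,0.125,0,0,0,0],[-0.063,-0.215,0.125,0,0,0,0]]]';  python3 rel.py .532,.131,.038,-.4; python3 - <<'E'
from h import *
p=capture("side");q=capture("top")
im=np.hstack([cv2.resize(a["pixels"][y-60:y+60,x-50:x+50,::-1],(400,480),interpolation=cv2.INTER_CUBIC) for a,x,y in((p,305,200),(q,237,221))])
cv2.imwrite("pics/park.png",im)
E
```

```text
t: 5.9
position: [0.5325, 0.1319, 0.0393]
tcp_rot: [[-1.0, 0.007, 0.0], [0.007, 1.0, 0.0], [-0.0, 0.0, -1.0]]
force: [-0.9, -0.5, -2.2]
grip_width: 0.0412
finger_force: 52.5
pinch_z 0.0187
[0.0005, -0.0009, 0.02] [0.0001, 0.0001, -0.0001] t 5.9 tcp [532.5 131.9  39.3] gw 41.2
```

View pics/park.png

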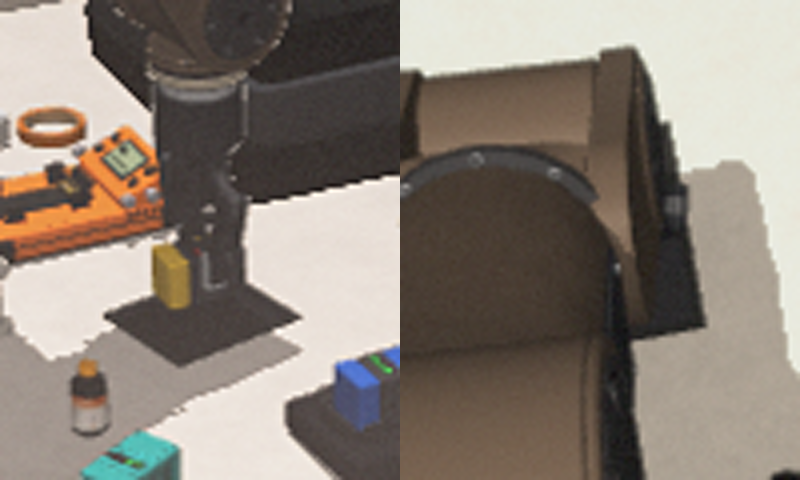

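The yellow pack hangs level just above the mat, cap to the front at about (170,275) in the crop. I'll lower it, release and rise.

```bash
python3 -m handwheel '[[[0,0,0.015,0,0,0,0],[0,0,0.0205,0,0,0,0],[0,0,0.0205,0,0,0,0],[0,0,0.0205,0,0,0,0],[0,0,0.0205,0,0,0,1],[0,0,0.0205,0,0,0,1],[0,0,0.0205,0,0,0,1],[0,0,0.0205,0,0,0,1]]]'; python3 -m handwheel '[[[0,0,0,0,0,0,1],[0,0,0,0,0,0,1],[0,0,-0.04,0,0,0,1],[0,0,-0.09,0,0,0,1],[0,0,-0.14,0,0,0,1],[0,0,-0.14,0,0,0,1]]]';  python3 rel.py .5735,-.115,.16,2 .5735,-.115,.063,2
```

```text
t: 7.0
position: [0.5321, 0.1317, 0.0178]
tcp_rot: [[-1.0, 0.007, 0.0], [0.007, 1.0, 0.0], [-0.0, 0.0, -1.0]]
force: [-0.5, 0.2, -1.2]
grip_width: 0.0854
finger_force: 0.0
t: 7.75
position: [0.5334, 0.1319, 0.1612]
tcp_rot: [[-1.0, 0.007, 0.006], [0.007, 1.0, 0.001], [-0.006, 0.001, -1.0]]
force: [-0.3, 0.4, -0.9]
grip_width: 0.0854
finger_force: 0.0
pinch_z 0.0187
[-0.0417, -0.2466, 0.02] [0.0005, 0.0043, -0.0281] t 7.75 tcp [533.4 131.9 161.2] gw 85.4
[-0.0411, -0.2467, 0.117] [0.0005, 0.0043, -0.0281] t 7.75 tcp [533.4 131.9 161.2] gw 85.4
```

```bash
python3 -m handwheel '[[[-0.041,-0.247,0,0,0,-0.028,1],[-0.041,-0.247,0,0,0,-0.028,1],[-0.041,-0.247,0,0,0,-0.028,1],[-0.041,-0.247,0,0,0,-0.028,1],[-0.041,-0.247,0,0,0,-0.028,1],[-0.041,-0.247,0.02,0,0,-0.028,1],[-0.041,-0.247,0.02,0,0,-0.028,1]]]';  python3 rel.py .5735,-.115,.063,2; python3 - <<'E'
from h import *
p=capture("side");q=capture("top")
im=np.hstack([cv2.resize(a["pixels"][y-60:y+60,x-50:x+50,::-1],(400,480),interpolation=cv2.INTER_CUBIC) for a,x,y in((p,340,210),(q,300,210))])
cv2.imwrite("pics/hov2.png",im)
E
```

```text
t: 8.62
position: [0.5703, -0.1148, 0.136]
tcp_rot: [[-0.999, -0.035, -0.004], [-0.035, 0.999, 0.001], [0.004, 0.001, -1.0]]
force: [-0.6, 0.3, -0.5]
grip_width: 0.0851
finger_force: 0.0
pinch_z 0.0187
[-0.0035, -0.0005, 0.0916] [0.001, -0.0023, 0.0001] t 8.62 tcp [ 570.3 -114.8  136. ] gw 85.1
```

View pics/hov2.png

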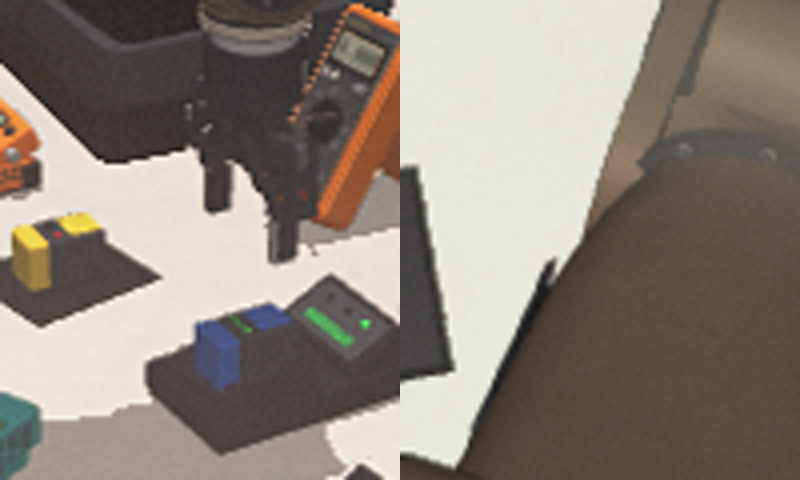

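The yellow pack stands upright on the mat, and the gripper straddles the blue pack. I'll let the arm settle, then check before descending.

```bash
python3 -m handwheel '[[[0,0,0.04,0,0,0,1],[0,0,0.04,0,0,0,1],[0,0,0.04,0,0,0,1]]]';  python3 rel.py .5735,-.115,.063,2
```

```text
t: 9.1
position: [0.5718, -0.1155, 0.099]
tcp_rot: [[-0.999, -0.035, 0.001], [-0.035, 0.999, -0.0], [-0.001, -0.0, -1.0]]
force: [0.7, -0.0, -0.1]
grip_width: 0.0852
finger_force: 0.0
pinch_z 0.0187
[-0.0016, 0.0004, 0.0547] [-0.0002, 0.0006, 0.0001] t 9.1 tcp [ 571.8 -115.5   99. ] gw 85.2
```

```bash
python3 -m handwheel '[[[-0.002,0,0.04,0,0,0,1],[-0.002,0,0.0545,0,0,0,1],[-0.002,0,0.0545,0,0,0,1],[-0.002,0,0.0545,0,0,0,0],[-0.002,0,0.0545,0,0,0,0],[-0.002,0,0.0545,0,0,0,0],[-0.002,0,0.0545,0,0,0,0],[-0.002,0,0.0545,0,0,0,0]]]' 50;  python3 -m handwheel '[[[0,0,0,0,0,0,0],[0,0,-0.02,0,0,0,0],[0,0,-0.06,0,0,0,0],[0,0,-0.12,0,0,0,0],[0,0,-0.12,0,0,0,0],[0,0,-0.12,0,0,0,0],[0,0,-0.12,0,0,0,0]]]'; python3 rel.py .471,.348,.17,-.4; python3 - <<'E'
from h import *
p=capture("side");q=capture("top")
im=np.hstack([cv2.resize(a["pixels"][y-60:y+60,x-50:x+50,::-1],(400,480),interpolation=cv2.INTER_CUBIC) for a,x,y in((p,350,200),(q,340,210))])
cv2.imwrite("pics/lift2.png",im)
E
```

```text
t: 10.1
position: [0.5737, -0.1157, 0.0443]
tcp_rot: [[-0.999, -0.035, 0.002], [-0.035, 0.999, -0.0], [-0.002, -0.0, -1.0]]
force: [-0.6, -0.0, 6.1]
grip_width: 0.0414
finger_force: 51.5
t: 10.98
position: [0.5727, -0.1154, 0.162]
tcp_rot: [[-0.999, -0.035, -0.002], [-0.035, 0.999, 0.001], [0.002, 0.001, -1.0]]
force: [0.3, 0.7, -1.5]
grip_width: 0.0417
finger_force: 51.1
pinch_z 0.0187
[0.0856, 0.4666, 0.0113] [0.0006, -0.0015, 0.0278] t 10.97 tcp [ 572.7 -115.4  162. ] gw 41.7
```

View pics/lift2.png

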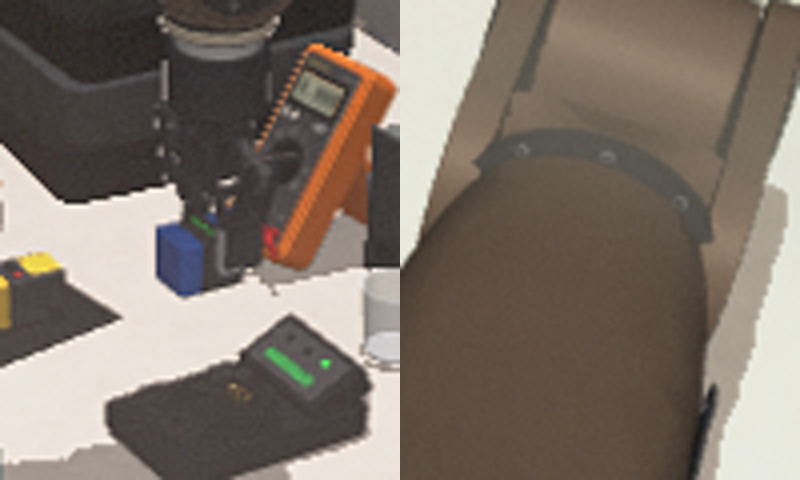

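The blue pack hangs level, cap at (180,260) in the crop, and the charger is empty. With the logger now empty and visible, I'll check the bay centre with an overlay.

```bash
cat > bay.py <<'E'
from fit import *
import sys
x,y,yaw,ut,vt,us,vs=map(float,sys.argv[1:8]);g=np.array([x,y,0,np.radians(yaw)]);out=[]
for n,u,v in(("top",ut,vt),("side",us,vs)):
    p=capture(n);u,v=int(u),int(v);x0,y0=u-25,v-30;S=8
    im=cv2.resize(p["pixels"][y0:y0+60,x0:x0+50,::-1],(400,480),interpolation=cv2.INTER_CUBIC)
    for z,hx,hy,c in((.03,.04,.025,(255,0,255)),(.03,.06,.056,(255,255,0))):
        P=[[-hx,-hy,z],[-hx,hy,z],[hx,hy,z],[hx,-hy,z]]
        cv2.polylines(im,[np.round(((proj(p,T(g,P))-[x0,y0]+.5)*S)*16).astype(np.int32)],True,c,1,cv2.LINE_AA,4)
    out.append(im)
cv2.imwrite(sys.argv[8],np.hstack(out))
E
python3 bay.py .4712 .3475 -.4 145 240 270 190 pics/bayL.png
```

```text
(no output)
```

View pics/bayL.png

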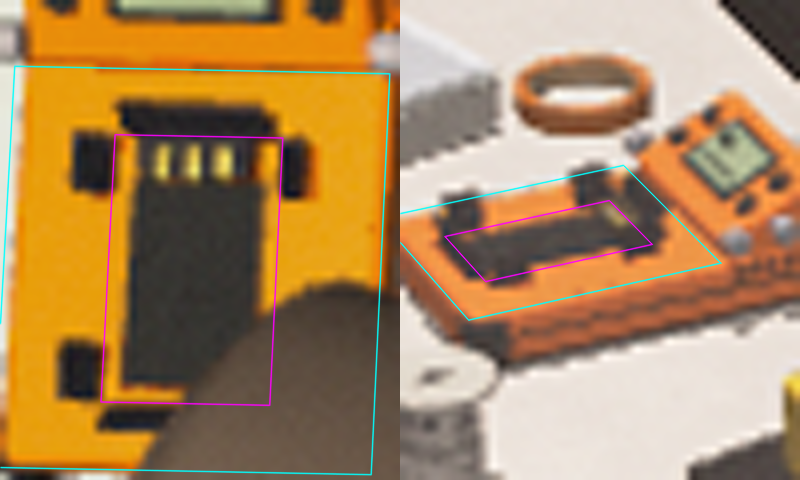

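The overlay fits the bay guides (top crop 103–283 across, 132–406 along) to within 1 mm; the bay is at (471, 347). Carrying blue there.

```bash
python3 -m handwheel '[[[0.085,0.466,-0.01,0,0,0.028,0],[0.085,0.466,-0.01,0,0,0.028,0],[0.085,0.466,-0.01,0,0,0.028,0],[0.085,0.466,-0.01,0,0,0.028,0],[0.085,0.466,-0.01,0,0,0.028,0],[0.085,0.466,-0.01,0,0,0.028,0],[0.085,0.466,-0.01,0,0,0.028,0],[0.085,0.466,-0.01,0,0,0.028,0]]]'; python3 -m handwheel '[[[0,0,0,0,0,0,0],[0,0,0,0,0,0,0],[0,0,0,0,0,0,0],[0,0,0,0,0,0,0]]]'; python3 rel.py .471,.347,.09,-.6
```

```text
t: 12.18
position: [0.4711, 0.3499, 0.173]
tcp_rot: [[-1.0, 0.005, -0.0], [0.005, 1.0, 0.0], [0.0, 0.0, -1.0]]
force: [0.2, -0.5, -2.3]
grip_width: 0.0412
finger_force: 51.3
t: 12.68
position: [0.4726, 0.3464, 0.1734]
tcp_rot: [[-1.0, 0.009, 0.0], [0.009, 1.0, 0.0], [-0.0, 0.0, -1.0]]
force: [-0.4, 0.5, -1.5]
grip_width: 0.0416
finger_force: 51.4
pinch_z 0.0187
[0.0016, 0.0005, 0.1021] [0.0, 0.0, 0.0012] t 12.68 tcp [472.6 346.4 173.4] gw 41.6
```

```bash
python3 -m handwheel '[[[0.001,0.001,0.05,0,0,0,0],[0.001,0.001,0.102,0,0,0,0],[0.001,0.001,0.102,0,0,0,0],[0.001,0.001,0.102,0,0,0,0],[0.001,0.001,0.102,0,0,0,0]]]'; python3 rel.py .471,.347,.0632,-.6;python3 rel.py .471,.347,.0632,-.6
```

```text
t: 13.3
position: [0.4721, 0.3487, 0.0735]
tcp_rot: [[-1.0, 0.007, 0.003], [0.007, 1.0, 0.002], [-0.003, 0.002, -1.0]]
force: [-0.1, 0.2, -1.3]
grip_width: 0.0411
finger_force: 51.7
pinch_z 0.0187
[0.0012, -0.0017, 0.029] [0.0012, 0.0019, 0.002] t 13.3 tcp [472.1 348.7  73.5] gw 41.1
pinch_z 0.0187
[0.0012, -0.0017, 0.029] [0.0012, 0.0019, 0.002] t 13.3 tcp [472.1 348.7  73.5] gw 41.1
```

```bash
python3 -m handwheel '[[[0.001,-0.001,0.008,0,0,0,0],[0.001,-0.001,0.014,0,0,0,0],[0.001,-0.001,0.02,0,0,0,0],[0.001,-0.001,0.025,0,0,0,0],[0.001,-0.001,0.028,0,0,0,0],[0.001,-0.001,0.029,0,0,0,0],[0.001,-0.001,0.029,0,0,0,0],[0.001,-0.001,0.029,0,0,0,0]]]'
```

```text
t: 14.3
position: [0.4701, 0.3472, 0.0443]
tcp_rot: [[-1.0, 0.007, 0.001], [0.007, 1.0, 0.0], [-0.001, 0.0, -1.0]]
force: [-6.5, -4.8, 24.9]
grip_width: 0.0417
finger_force: 55.2
```

The height equals the grasp height, so the pack is on the floor. Releasing, rising and checking.

```bash
python3 -m handwheel '[[[0,0,-0.001,0,0,0,1],[0,0,-0.001,0,0,0,1],[0,0,-0.001,0,0,0,1],[0,0,-0.001,0,0,0,1],[0,0,-0.04,0,0,0,1],[0,0,-0.09,0,0,0,1],[0,0,-0.12,0,0,0,1],[0,0,-0.12,0,0,0,1]]]'; python3 rel.py .465,-.36,.17,9.2
```

```text
t: 15.3
position: [0.4709, 0.3477, 0.1645]
tcp_rot: [[-1.0, 0.007, 0.004], [0.007, 1.0, 0.002], [-0.004, 0.002, -1.0]]
force: [-0.1, -0.3, -0.2]
grip_width: 0.0854
finger_force: 0.0
pinch_z 0.0187
[0.0009, -0.7078, 0.0116] [0.0013, 0.0025, -0.1118] t 15.3 tcp [470.9 347.7 164.5] gw 85.4
```

```bash
python3 -m handwheel '[[[0.0,-0.708,-0.01,0,0,-0.112,1],[0.0,-0.708,-0.01,0,0,-0.112,1],[0.0,-0.708,-0.01,0,0,-0.112,1],[0.0,-0.708,-0.01,0,0,-0.112,1],[0.0,-0.708,-0.01,0,0,-0.112,1],[0.0,-0.708,-0.01,0,0,-0.112,1],[0.0,-0.708,-0.01,0,0,-0.112,1],[0.0,-0.708,-0.01,0,0,-0.112,1]]]' >/dev/null; python3 rel.py .465,-.36,.17,9.2
```

```text
pinch_z 0.0187
[0.0337, -0.2026, 0.017] [0.0006, -0.0007, -0.0] t 16.3 tcp [ 465.9 -154.6  168.4] gw 85.3
```

```bash
python3 -m handwheel '[[[0.034,-0.202,0.0,0,0,0,1],[0.034,-0.202,0.0,0,0,0,1],[0.034,-0.202,0.0,0,0,0,1],[0.034,-0.202,0.0,0,0,0,1],[0.034,-0.202,0.0,0,0,0,1],[0.034,-0.202,0.03,0,0,0,1],[0.034,-0.202,0.03,0,0,0,1],[0.034,-0.202,0.03,0,0,0,1]]]' ; python3 rel.py .465,-.36,.063,9.2; python3 bay.py .5735 -.115 2 338 205 358 238 pics/bayC.png
python3 - <<'E'
from h import *
a=cv2.imread("pics/bayC.png");p=capture("side");q=capture("top")
im=np.hstack([cv2.resize(a,(400,300))]+[cv2.resize(b["pixels"][y-36:y+36,x-24:x+24,::-1],(200,300),interpolation=cv2.INTER_CUBIC) for b,x,y in((q,143,240),(p,268,190))])
b=p["pixels"][210:330,300:500,::-1];im=np.vstack([im,cv2.resize(b,(500,300)) if 0 else np.hstack([cv2.resize(b,(500,300),interpolation=cv2.INTER_CUBIC),np.zeros((300,300,3),np.uint8)])])
cv2.imwrite("pics/bayC2.png",im)
E
```

```text
t: 17.3
position: [0.4658, -0.3566, 0.14]
tcp_rot: [[-0.987, -0.161, 0.0], [-0.161, 0.987, 0.0], [-0.0, -0.0, -1.0]]
force: [-1.9, -0.1, -0.1]
grip_width: 0.0852
finger_force: 0.0
pinch_z 0.0187
[0.0013, -0.0033, 0.0957] [-0.0, 0.0001, 0.0009] t 17.3 tcp [ 465.8 -356.6  140. ] gw 85.2
```

View pics/bayC2.png

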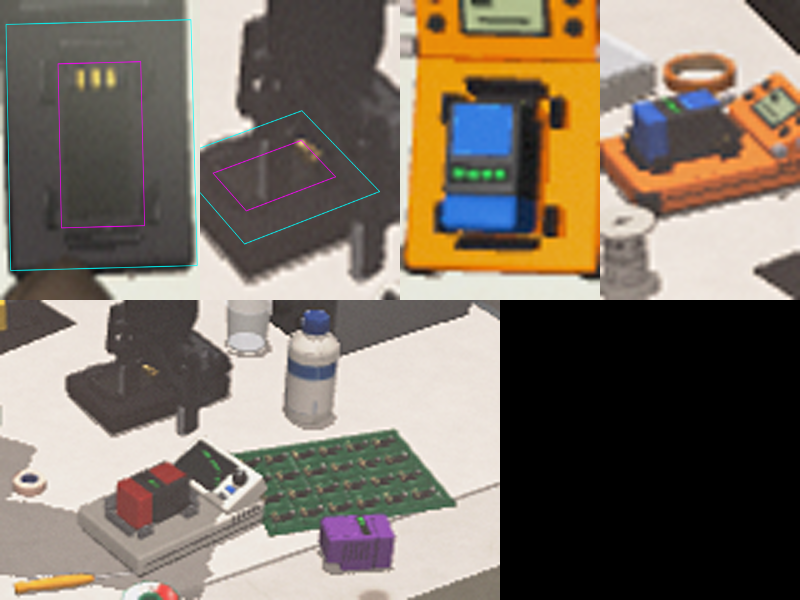

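Blue sits flat in the logger, cap to the front. The charger bay's contacts and guides show its centre about 1.5 mm further to +y, so I'll use (573, −113.5), yaw 1.3°. Now descending on red.

```bash
python3 rel.py .465,-.36,.063,9.2; python3 -m handwheel '[[[0,0,0.04,0,0,0,1],[0,0,0.04,0,0,0,1],[0,0,0.04,0,0,0,1]]]';  python3 rel.py .465,-.36,.063,9.2
```

```text
pinch_z 0.0187
[0.0011, -0.0024, 0.0959] [-0.0006, 0.0005, 0.0003] t 17.5 tcp [ 465.6 -357.4  140.2] gw 85.6
t: 17.88
position: [0.4656, -0.3578, 0.1004]
tcp_rot: [[-0.987, -0.16, 0.001], [-0.16, 0.987, -0.001], [-0.001, -0.001, -1.0]]
force: [-0.0, 0.8, -0.1]
grip_width: 0.0855
finger_force: 0.0
pinch_z 0.0187
[0.001, -0.002, 0.0561] [-0.0004, 0.0004, 0.0001] t 17.88 tcp [ 465.6 -357.8  100.4] gw 85.5
```

```bash
python3 -m handwheel '[[[0.001,-0.002,0.04,0,0,0,1],[0.001,-0.002,0.056,0,0,0,1],[0.001,-0.002,0.056,0,0,0,1],[0.001,-0.002,0.056,0,0,0,0],[0.001,-0.002,0.056,0,0,0,0],[0.001,-0.002,0.056,0,0,0,0],[0.001,-0.002,0.056,0,0,0,0],[0.001,-0.002,0.056,0,0,0,0]]]' 50;  python3 -m handwheel '[[[0,0,0,0,0,0,0],[0,0,-0.02,0,0,0,0],[0,0,-0.06,0,0,0,0],[0,0,-0.12,0,0,0,0],[0,0,-0.12,0,0,0,0],[0,0,-0.12,0,0,0,0],[0,0,-0.12,0,0,0,0]]]'; python3 rel.py .573,-.1135,.175,1.3
```

```text
t: 18.88
position: [0.465, -0.3599, 0.0444]
tcp_rot: [[-0.987, -0.16, 0.001], [-0.16, 0.987, -0.001], [-0.001, -0.001, -1.0]]
force: [-0.8, 1.8, 5.1]
grip_width: 0.0415
finger_force: 51.4
t: 19.75
position: [0.4641, -0.3592, 0.1618]
tcp_rot: [[-0.987, -0.16, -0.002], [-0.16, 0.987, 0.002], [0.002, 0.002, -1.0]]
force: [0.4, -0.2, -2.6]
grip_width: 0.0414
finger_force: 51.5
pinch_z 0.0187
[-0.1468, 0.2251, 0.0058] [0.0014, -0.0011, 0.092] t 19.75 tcp [ 464.1 -359.2  161.8] gw 41.4
```

```bash
python3 -m handwheel '[[[-0.147,0.225,0.0,0,0,0.092,0],[-0.147,0.225,0.0,0,0,0.092,0],[-0.147,0.225,0.0,0,0,0.092,0],[-0.147,0.225,0.0,0,0,0.092,0],[-0.147,0.225,0.0,0,0,0.092,0],[-0.147,0.225,0.0,0,0,0.092,0],[-0.147,0.225,0.0,0,0,0.092,0],[-0.147,0.225,0.0,0,0,0.092,0]]]'; python3 rel.py .573,-.1135,.09,1.3
```

```text
t: 20.75
position: [0.5733, -0.1153, 0.1631]
tcp_rot: [[-1.0, -0.021, -0.0], [-0.021, 1.0, 0.0], [0.0, 0.0, -1.0]]
force: [-0.1, -0.3, -2.4]
grip_width: 0.0412
finger_force: 51.7
pinch_z 0.0187
[0.0002, 0.0018, 0.0918] [0.0001, -0.0003, -0.0012] t 20.75 tcp [ 573.3 -115.3  163.1] gw 41.2
```

```bash
python3 bay.py .465 -.36 9.2 442 250 366 292 pics/bayA.png
```

```text
(no output)
```

View pics/bayA.png

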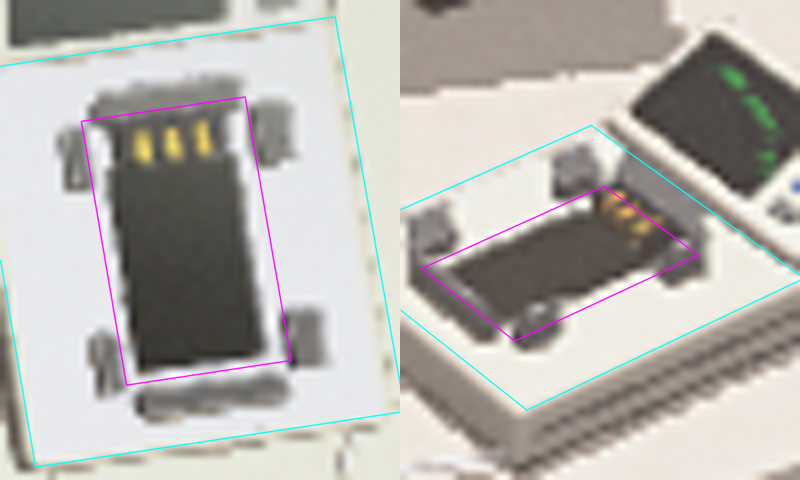

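The analyser bay overlay matches within 1 mm, with yaw nearer 8.7°. Lowering red into the charger.

```bash
python3 -m handwheel '[[[0,0.0015,0.05,0,0,0,0],[0,0.0015,0.091,0,0,0,0],[0,0.0015,0.091,0,0,0,0],[0,0.0015,0.091,0,0,0,0],[0,0.0015,0.091,0,0,0,0]]]'; python3 rel.py .573,-.1135,.0632,1.3
```

```text
t: 21.48
position: [0.5745, -0.1129, 0.0742]
tcp_rot: [[-1.0, -0.023, 0.003], [-0.023, 1.0, -0.001], [-0.003, -0.001, -1.0]]
force: [-0.2, 0.7, -2.2]
grip_width: 0.0413
finger_force: 51.8
pinch_z 0.0187
[0.0016, -0.0006, 0.0296] [-0.0006, 0.0018, -0.0001] t 21.48 tcp [ 574.5 -112.9   74.2] gw 41.3
```

```bash
python3 -m handwheel '[[[0.001,0,0.008,0,0,0,0],[0.001,0,0.014,0,0,0,0],[0.001,0,0.02,0,0,0,0],[0.001,0,0.025,0,0,0,0],[0.001,0,0.0285,0,0,0,0],[0.001,0,0.0285,0,0,0,0],[0.001,0,0.0285,0,0,0,0]]]'
```

```text
t: 22.35
position: [0.5727, -0.1125, 0.0444]
tcp_rot: [[-1.0, -0.023, 0.0], [-0.023, 1.0, 0.0], [-0.0, 0.0, -1.0]]
force: [-2.2, 1.1, 5.9]
grip_width: 0.0418
finger_force: 53.0
```

Red is seated at the same height it was grasped. Releasing, then back to yellow on the mat.

```bash
python3 -m handwheel '[[[0,0,0,0,0,0,1],[0,0,0,0,0,0,1],[0,0,0,0,0,0,1],[0,0,0,0,0,0,1],[0,0,-0.04,0,0,0,1],[0,0,-0.09,0,0,0,1],[0,0,-0.12,0,0,0,1],[0,0,-0.12,0,0,0,1]]]'; python3 rel.py .532,.1315,.17,-.4
```

```text
t: 23.35
position: [0.5735, -0.1128, 0.1661]
tcp_rot: [[-1.0, -0.023, 0.004], [-0.023, 1.0, -0.001], [-0.004, -0.001, -1.0]]
force: [-0.3, 0.3, -0.4]
grip_width: 0.0853
finger_force: 0.0
pinch_z 0.0187
[0.036, 0.2452, 0.0143] [-0.0008, 0.0028, 0.0198] t 23.35 tcp [ 573.5 -112.8  166.1] gw 85.3
```

```bash
python3 -m handwheel '[[[0.036,0.245,0,0,0,0.02,1],[0.036,0.245,0,0,0,0.02,1],[0.036,0.245,0,0,0,0.02,1],[0.036,0.245,0,0,0,0.02,1],[0.036,0.245,0.05,0,0,0.02,1],[0.036,0.245,0.09,0,0,0.02,1],[0.036,0.245,0.09,0,0,0.02,1],[0.036,0.245,0.09,0,0,0.02,1]]]'; python3 rel.py .532,.1315,.0371,-.4
```

```text
t: 24.35
position: [0.5315, 0.1315, 0.0745]
tcp_rot: [[-1.0, 0.008, 0.0], [0.008, 1.0, 0.0], [-0.0, 0.0, -1.0]]
force: [-0.1, 0.5, -0.6]
grip_width: 0.0855
finger_force: 0.0
pinch_z 0.0187
[-0.0004, 0.0, 0.0561] [0.0001, 0.0002, -0.0004] t 24.35 tcp [531.5 131.5  74.5] gw 85.5
```

```bash
python3 -m handwheel '[[[0,0,0.04,0,0,0,1],[0,0,0.056,0,0,0,1],[0,0,0.056,0,0,0,1],[0,0,0.056,0,0,0,0],[0,0,0.056,0,0,0,0],[0,0,0.056,0,0,0,0],[0,0,0.056,0,0,0,0],[0,0,0.056,0,0,0,0]]]' 50;  python3 -m handwheel '[[[0,0,0,0,0,0,0],[0,0,-0.02,0,0,0,0],[0,0,-0.06,0,0,0,0],[0,0,-0.12,0,0,0,0],[0,0,-0.15,0,0,0,0],[0,0,-0.15,0,0,0,0],[0,0,-0.15,0,0,0,0]]]'; python3 rel.py .465,-.36,.17,8.7; python3 bay.py .573 -.1135 1.3 338 205 358 238 pics/x.png
python3 - <<'E'
from h import *
p=capture("side");b=p["pixels"][140:290,220:420,::-1];cv2.imwrite("pics/side3.png",cv2.resize(b,(800,600),interpolation=cv2.INTER_CUBIC))
E
```

```text
t: 25.35
position: [0.5316, 0.1317, 0.0189]
tcp_rot: [[-1.0, 0.007, 0.002], [0.007, 1.0, 0.0], [-0.002, 0.0, -1.0]]
force: [-1.1, 0.4, 6.8]
grip_width: 0.0412
finger_force: 50.7
t: 26.22
position: [0.5305, 0.1315, 0.1668]
tcp_rot: [[-1.0, 0.007, -0.001], [0.007, 1.0, -0.0], [0.001, -0.0, -1.0]]
force: [0.3, -0.2, -2.3]
grip_width: 0.041
finger_force: 51.7
pinch_z 0.0187
[0.0619, -0.492, 0.0157] [0.0, -0.001, -0.1061] t 26.23 tcp [530.5 131.5 166.8] gw 41.0
```

View pics/side3.png

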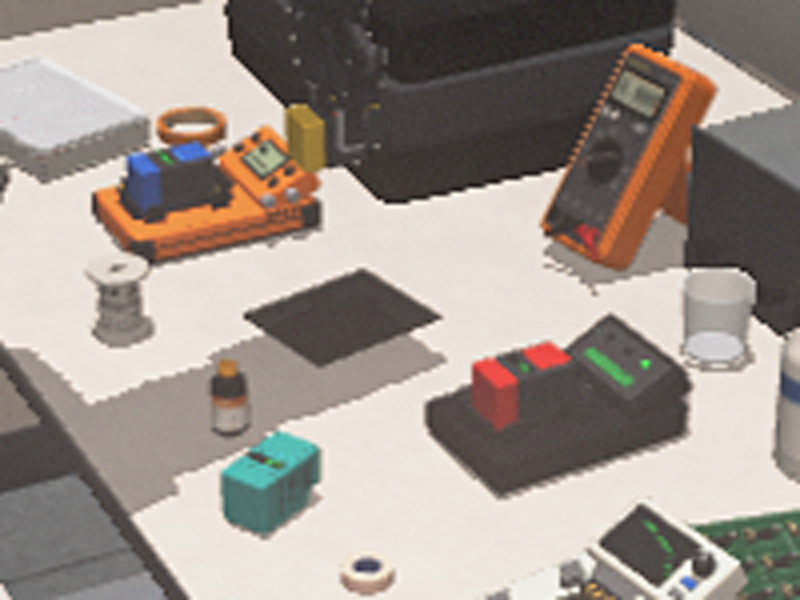

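Blue sits flat in the logger at (170,185), red flat in the charger at (520,385), and yellow is held. The bystanders have not moved. Carrying yellow to the analyser.

```bash
python3 -m handwheel '[[[0.062,-0.492,-0.005,0,0,-0.106,0],[0.062,-0.492,-0.005,0,0,-0.106,0],[0.062,-0.492,-0.005,0,0,-0.106,0],[0.062,-0.492,-0.005,0,0,-0.106,0],[0.062,-0.492,-0.005,0,0,-0.106,0],[0.062,-0.492,-0.005,0,0,-0.106,0],[0.062,-0.492,-0.005,0,0,-0.106,0],[0.062,-0.492,-0.005,0,0,-0.106,0]]]'; python3 -m handwheel '[[[0,0,0,0,0,0,0],[0,0,0,0,0,0,0],[0,0,0,0,0,0,0],[0,0,0,0,0,0,0]]]'; python3 rel.py .465,-.36,.09,8.7
```

```text
t: 27.38
position: [0.4647, -0.362, 0.1717]
tcp_rot: [[-0.989, -0.151, -0.001], [-0.151, 0.989, 0.001], [0.001, 0.001, -1.0]]
force: [0.8, 0.7, -1.5]
grip_width: 0.0412
finger_force: 51.8
t: 27.88
position: [0.4659, -0.359, 0.1728]
tcp_rot: [[-0.988, -0.153, -0.0], [-0.153, 0.988, 0.0], [0.0, 0.0, -1.0]]
force: [-0.4, 0.2, -2.5]
grip_width: 0.0411
finger_force: 52.1
pinch_z 0.0187
[0.0011, -0.0009, 0.1015] [0.0002, -0.0, 0.0009] t 27.88 tcp [ 465.9 -359.   172.8] gw 41.1
```

```bash
python3 -m handwheel '[[[0.001,-0.001,0.05,0,0,0,0],[0.001,-0.001,0.101,0,0,0,0],[0.001,-0.001,0.101,0,0,0,0],[0.001,-0.001,0.101,0,0,0,0],[0.001,-0.001,0.101,0,0,0,0],[0.001,-0.001,0.101,0,0,0,0]]]'; python3 rel.py .465,-.36,.0633,8.7
```

```text
t: 28.62
position: [0.4652, -0.3614, 0.0733]
tcp_rot: [[-0.988, -0.151, 0.002], [-0.151, 0.988, -0.002], [-0.001, -0.002, -1.0]]
force: [0.0, 0.7, -2.6]
grip_width: 0.0412
finger_force: 52.1
pinch_z 0.0187
[-0.0, 0.0015, 0.0287] [-0.0012, 0.001, -0.0] t 28.62 tcp [ 465.2 -361.4   73.3] gw 41.2
```

```bash
python3 -m handwheel '[[[0,0.001,0.008,0,0,0,0],[0,0.001,0.014,0,0,0,0],[0,0.001,0.02,0,0,0,0],[0,0.001,0.025,0,0,0,0],[0,0.001,0.0285,0,0,0,0],[0,0.001,0.0285,0,0,0,0],[0,0.001,0.0285,0,0,0,0]]]'
```

```text
t: 29.5
position: [0.4645, -0.36, 0.0449]
tcp_rot: [[-0.989, -0.151, 0.0], [-0.151, 0.989, -0.0], [-0.0, -0.0, -1.0]]
force: [-5.8, 4.2, 18.0]
grip_width: 0.0411
finger_force: 54.8
```

```bash
python3 -m handwheel '[[[0,0,0,0,0,0,1],[0,0,0,0,0,0,1],[0,0,0,0,0,0,1],[0,0,0,0,0,0,1],[0,0,-0.05,0,0,0,1],[0,0,-0.11,0,0,0,1],[0,0,-0.15,0,0,0,1],[0,0,-0.15,0,0,0,1]]]'; python3 -m handwheel '[[[0,0.35,-0.02,0,0,0,1],[0,0.35,-0.02,0,0,0,1],[0,0.35,-0.02,0,0,0,1],[0,0.35,-0.02,0,0,0,1],[0,0.35,-0.02,0,0,0,1],[0,0.35,-0.02,0,0,0,1],[0,0.35,-0.02,0,0,0,1],[0,0.35,-0.02,0,0,0,1]]]'; python3 - <<'E'
from fit import *
import pickle
t,s=capture("top"),capture("side");_,sh=pickle.load(open("qs.pkl","rb"))
for c,a,b,q0 in(("yellow",(443,252),(361,287),[.465,-.36,.03,.15]),("blue",(141,243),(265,186),[.471,.347,.03,0])):
    qs,_,e=fit([[(t,cmask(t,c,a,30,110)),(s,cmask(s,c,b,24))]],[q0],sh,False);print(c,np.round(qs[0][:3]*1000,1),np.degrees(qs[0][3]),e)
tp=t["pixels"][160:310,100:500,::-1];sp=s["pixels"][160:330,200:480,::-1]
cv2.imwrite("pics/fin.png",np.vstack([cv2.resize(tp,(600,225)),cv2.resize(sp,(600,364),interpolation=cv2.INTER_CUBIC)]))
E
```

```text
t: 30.5
position: [0.4654, -0.3608, 0.1964]
tcp_rot: [[-0.988, -0.151, 0.004], [-0.151, 0.988, -0.004], [-0.003, -0.004, -1.0]]
force: [-0.1, -0.1, -0.4]
grip_width: 0.0853
finger_force: 0.0
t: 31.5
position: [0.4117, -0.0144, 0.2128]
tcp_rot: [[-0.988, -0.152, -0.001], [-0.152, 0.988, 0.0], [0.001, 0.0, -1.0]]
force: [-0.4, -0.2, -0.1]
grip_width: 0.0854
finger_force: 0.0
yellow [ 465.5 -360.3   29.3] 9.680498733540096 [np.float64(0.39685060282364526)]
blue [470.3 347.9  30. ] -1.6228597687316746 [np.float64(0.3234823983334549)]
```

View pics/fin.png

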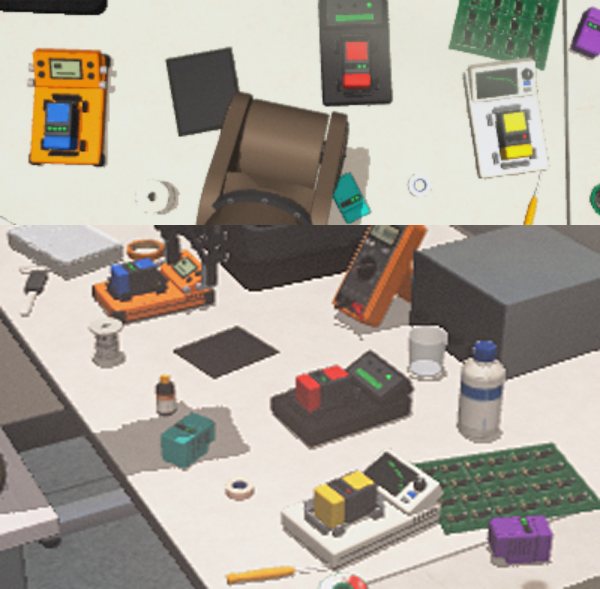

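All three packs sit flat in their new bays: blue at (60,125), red at (356,65) and yellow at (515,135). Yellow and blue measure z of 29–30 mm. The bottle, spool and reel are still standing in place, and the arm is clear, so I'm handing in.

```bash
python3 -c "
from station import *
print(sign_off())"
```

```text
the job is handed in; nothing more can be done
None
```

The job is handed in: blue is seated in the logger, yellow in the analyser and red in the charger, all flat with the caps to the front, and the bottle, spool and reel were left untouched.

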